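Fetch a filter holder from a slanted cleaning well with sprung tongs

TASK

Take the sprung tongs from their stand and use them to grip the orange filter holder at the bottom of the slanted, narrow cleaning well, draw it out and stand it upright in the green nest of the dock, setting it down gently rather than dropping it. The gripper's fingers must never touch the filter holder themselves. Then put the tongs back in their stand, tips down and sprung open, let go, and leave all the other things on the bench where they are.

Things in the scene. Friction and masses are not known exactly. Their poses are not given: they have to be found in the camera images.
- tongs_grip (a point): Sprung parallel tongs, steel, 166 mm long, 130 g, standing upright in their stand. Point: midway between the red grip plates, 36 mm below the tongs' top, 130 mm above the tips. z: along the tongs to the top; y: closing direction. Plates 22 mm wide (x), 36 mm tall, centred at this height, 50 mm over their outer faces when open. The point is fixed to the leg at -y; the leg at +y slides.
- tongs_tip (a point): Midway between the open tips of the tongs, at their lower end (same axes). Two straight flat legs, 14 mm wide (x), 5 mm thick, open: 34 mm apart inside, 44 mm over the outsides. They stay parallel: squeezing the plates by some distance closes the tips by the same distance. Guide bars with copper springs join the legs near the top.
- tongs_jaw (a joint): How far the tongs are squeezed, in m: 0 open (34 mm between the tips), 0.016 closed on the filter holder's 18 mm, 0.018 fully shut. The spring pushes them open with about 6 N at first and 12 N when fully squeezed.
- stand_floor (a point): Tongs stand, fixed: upright blue box open at the top on a dark foot plate 90 x 100 x 5 mm. Point: centre of its inner floor, 6 mm above the table. Inside 24 mm (x) by 56 mm (y), rim 72 mm above this floor, walls 6 mm. The tongs stand in it on their tips, closing direction along its y; a half turn makes no difference.
- well_mouth (a point): Cleaning well, fixed: white pocket leaning 30 deg from vertical to its front, on a black base with a grey box behind. Point: centre of the mouth. z: pocket axis, pointing out (up and to the front); y level; x to the back and up. Inside 36 mm (x) by 56 mm (y), 125 mm deep, walls 8 mm. At the bottom two ribs 22 mm tall leave a 24 mm gap in y where the filter holder stands.
- filter_center (a point): Filter holder: orange block 26 mm (x) by 18 mm (y) by 60 mm (z), round blue glasses on the 26 mm wide faces, yellow top end, about 60 g. Point: its centre. It stands on the pocket's floor, z along the pocket's axis, its 18 mm thickness along the pocket's y, its top 65 mm below the mouth; it may slide a few mm towards the pocket's front wall.
- dock_floor (a point): Inspection dock, fixed: grey plate 110 x 100 x 10 mm with a green open nest in its middle. Point: centre of the nest's inner floor, 12 mm above the table. Inside 38 mm (x) by 30 mm (y), rim 18 mm above this floor, walls 6 mm. The filter holder stands in it on its lower end, its 26 mm side along the nest's x.
- oil_bottle: Bystander: small amber bottle, 40 mm across, 75 mm tall; origin at the centre of its underside.
- slide_box: Bystander: blue slide box 85 x 100 x 30 mm; origin at the centre of its underside.
- eyepiece: Bystander: black microscope eyepiece standing upright, 46 mm across, 68 mm tall; origin at the centre of its underside.
- culture_dish: Bystander: flat closed culture dish, 92 mm across, 15 mm tall; origin at the centre of its underside.
- screwdriver: Bystander: screwdriver lying on the table, 150 mm long; origin somewhere along it, its x along the shaft.
- mug: Bystander: blue mug, 80 mm across, 95 mm tall, handle at its +y; origin at the centre of its underside.

How it is judged:
By the outcome, as a careful person would: the job done as asked, in the order asked, and still so for the second after the job is handed in, with the robot touching nothing.
It also fails if it takes over 67 s, if anything falls off the work surface, if the arm or the gripper's body presses on something with over 40 N, if the wrist force passes 120 N, or if a joint passes its speed limit or range.

ROBOT

A 6-joint arm with a two-finger parallel gripper is mounted at the origin on the work surface. World frame = base frame: x ahead of the robot, y to its left, z up, the work surface at z = 0. Lengths are in mm, angles in rad, forces in N, time in s.
With the tool pointing down it reaches from about 350 to 775 mm from the base axis. Payload 7.3 kg.
Tool frame: the origin (TCP) lies at the very end of the fingers, on their centre line; the grasp point (between the pads) lies 19 mm behind it; x points along the fingers, y is the direction in which the jaws open and shut, and the axes are right-handed (so a half turn about x gives the same grasp; the last joint's range is limited). The gripper opens to 92 mm and grips with 3 to 60 N. Pads are 19 mm wide; open, the fingers measure 130 mm over their backs; the gripper's body (75 mm by 190 mm) begins 47 mm behind the grasp point.
Start: joints at [-1.467, 0.342, 1.524, -0, 1.275, -0.146], TCP at [129.807, -508.719, 226.741] pointing down, gripper open.
Joint ranges: [-2.53, 2.53], [-0.77, 2.02], [0.04, 2.7], [-1, 4.14], [0.28, 2.66], [-3.11, 3.11]. Speed limits (rad/s): [2.57, 2.57, 3.14, 3.14, 3.14, 3.14].

INTERFACE

Orientations are given as [roll, pitch, yaw] about the fixed x, y, z axes, in that order (R = Rz(yaw) Ry(pitch) Rx(roll)).
In Python, from plant import bot gives the robot as it stands.
- The arm moves only by the tool step_arm, never from a script. Its argument "targets" is a list that holds one entry, the list of rows, each a list of 4 numbers: the shift along the tool's x, y, z in m, then the turn about the tool's x in degrees. A call has exactly 5 rows; each row is the pose to reach, as a shift and turn from the pose measured when the call began, along the tool's axes at that moment; what a row does not reach only later rows make up. A row lasts 1/12 s, in which the tool goes at most 41.7 mm and 7.16 degrees, less where a joint would pass 70% of its speed; a pose out of reach is approached as far as the arm can. A call with a gripper value outside its range is refused whole. "jaw" is the closure, from 0 (fully open) to 1 (shut), set as the call begins (left out, the last holds). The fingers move at their own pace and stop on an object; the grip force is fixed at half the most. Time passes only in rows, so rows that repeat a pose let the fingers close, or fill a call up. It gives the time, the measured TCP pose, the force and the opening at its end, in the units of the state.
- bot.get_obs(): the state, without advancing time (a new reading comes with each control period).
- bot.capture(name): name is "scene" or "top" or "wrist"; returns a dict with "color" (420x560x3 uint8, red, green, blue), "depth" (420x560 float32, mm along the optical axis (not along the pixel's ray), 0 where there is no reading), "fov_y" (degrees; the focal length in pixels is half the picture's height over the tangent of half this angle, whatever the lens; pixels are square), "cx", "cy" (the principal point, pixels), "rvec" (rotation vector, rad) and "tvec" (3), from world to camera coordinates, as OpenCV has them. Camera axes: x right, y down, z forward; pixel columns grow to the right and rows downward; lengths in mm; the calibration is good to about 2 mm. A picture is of the moment at which its call begins.
- bot.close_job(): hands the job in, once; it reports no verdict.
The state is a dict: "time": time; "joint_positions": joint angles; "dq": joint speeds; "tau": joint torques, N m; "tool_pos": TCP position; "tcp_rot": TCP orientation; "contact_force": force on the tool from outside, world axes, zero at the start; "moment": the same for the moment, N m; "grip_width": finger opening in mm.
Only numpy, scipy, OpenCV 4.12 (cv2) and the standard library are available. Lean on these libraries where they do the work, as an engineer would, in place of code of your own. Each camera call takes 0.05 s, during which the arm holds its last target. There are 200 camera calls.

## Working session

There is one attempt and no reset: what is moved stays moved. The work goes in short steps, Python scripts to look and compute and a tool call to move; the robot and the scene stay as the last step left them, time stands still between calls to the robot, and variables do not carry over. Pictures are saved under pics/ and viewed, about 8 in all and at most 12, crops included, and the job is handed in when it is done.

Besides the shell and the picture viewer there is one more tool, called by a JSON object that holds its "name" and its "arguments". step_arm: Moves the arm, as the interface text tells. Its arguments: {"type":"object","properties":{"targets":{"type":"array","items":{"type":"array","items":{"type":"array","items":{"type":"number"}}}},"jaw":{"type":"number"}},"required":["targets"]}

```bash
ls; mkdir -p pics; python3 - <<'E'
from plant import bot
import cv2,numpy as np
print(bot.get_obs())
for n in("scene","top"):
    c=bot.capture(n); np.savez(n+".npz",**c); cv2.imwrite(f"pics/{n}0.png",c["color"][...,::-1])
    print(n,{k:v for k,v in c.items() if k not in("color","depth")})
E
```

```text
pics
{'time': 0.0, 'joint_positions': array([-1.46702458e+00,  3.42731344e-01,  1.52500512e+00,  1.67473539e-05,
        1.27539928e+00, -1.46004357e-01]), 'dq': array([-0.00141276, -0.00161136, -0.00073266, -0.00025081, -0.00142417,
       -0.00042675]), 'tau': array([ 9.57908669e-04, -4.31235945e+01, -2.44217777e+01,  7.19769322e-02,
        5.58606035e-02, -1.18721473e-04]), 'tool_pos': array([ 129.75549893, -508.2983262 ,  226.04464411]), 'tcp_rot': array([-1.72717851,  1.56925316,  1.66418536]), 'contact_force': array([-0.84089759,  0.86650767, -0.18742403]), 'moment': array([-0.02954458, -0.026074  ,  0.02392643]), 'grip_width': 91.41495659307678}
scene {'fov_y': 47.51513358709985, 'cx': 283.4048076734563, 'cy': 213.10578567602784, 'rvec': array([ 0.97419894,  2.47155413, -1.02508563]), 'tvec': array([ 345.91236428, -168.33354648, 1731.70509054])}
top {'fov_y': 44.41478624327117, 'cx': 274.3648883102704, 'cy': 204.59888409900734, 'rvec': array([ 2.1379365 , -2.16164602,  0.16657245]), 'tvec': array([  28.51346105,  543.48529428, 1279.65426179])}
```

View pics/scene0.png

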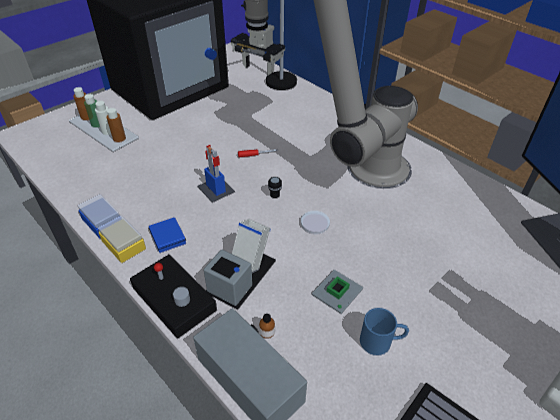

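View pics/top0.png

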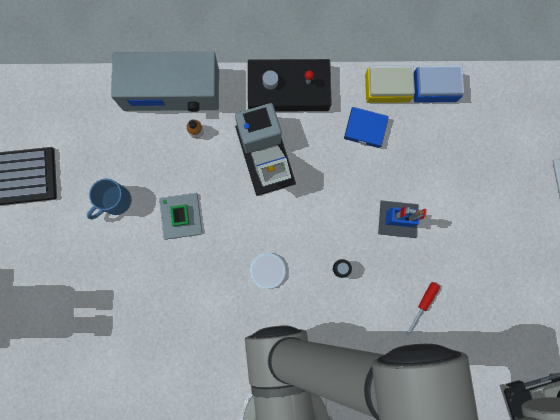

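The scene picture shows the tongs at about (213,170), the well at (250,240) and the dock nest at (338,288). In the top picture they are at (405,213), mouth (270,165) and nest (180,215), with image up = +x and left = +y. Next I'll measure them.

```bash
cat >h.py <<'E'
import numpy as np,cv2
def cam(c):
    R=cv2.Rodrigues(np.array(c["rvec"]))[0]; f=c["color"].shape[0]/2/np.tan(np.radians(float(c["fov_y"]))/2); return R,np.array(c["tvec"]),f
def cloud(c):
    R,t,f=cam(c); d=c["depth"].astype(float); v,u=np.mgrid[:d.shape[0],:d.shape[1]]
    P=np.stack([(u-c["cx"])/f*d,(v-c["cy"])/f*d,d],-1); W=(P-t)@R; W[d<=0]=np.nan; return W
def plane(c,uv,z):
    R,t,f=cam(c); uv=np.atleast_2d(uv); r=np.c_[(uv[:,0]-c["cx"])/f,(uv[:,1]-c["cy"])/f,np.ones(len(uv))]@R; o=-R.T@t
    return o+r*((z-o[2])/r[:,2])[:,None]
def hsv(c): return cv2.cvtColor(np.ascontiguousarray(c["color"]),cv2.COLOR_RGB2HSV)
def mask(c,h0,h1,s=90,v=40,box=None):
    m=cv2.inRange(hsv(c),(h0,s,v),(h1,255,255))
    if box: k=np.zeros_like(m); x0,y0,x1,y1=box; k[y0:y1,x0:x1]=255; m&=k
    return m>0
E
cat >m1.py <<'E'
from h import *
T=dict(np.load("top.npz"));S=dict(np.load("scene.npz"))
def rect(W,m,zl,zh,name):
    p=W[m]; p=p[(p[:,2]>zl)&(p[:,2]<zh)]
    if len(p)<5: print(name,len(p));return
    r=cv2.minAreaRect(p[:,:2].astype(np.float32)); print(name,len(p),np.round(r[0],1),np.round(r[1],1),round(r[2],1),"z",np.round(np.percentile(p[:,2],[5,50,95]),1))
for n,c,bs,bw,bd in(("top",T,(370,190,440,245),(230,95,305,200),(150,185,210,245)),("scene",S,(190,135,240,205),(195,210,280,310),(305,260,370,315))):
    W=cloud(c); allm=lambda b: mask(c,0,180,0,0,b)
    print(n,"table z",np.nanmedian(W[...,2]))
    rect(W,mask(c,105,130,120,60,bs),65,90,"stand rim blue")
    rect(W,allm(bs),1,12,"stand foot")
    rect(W,mask(c,0,8,150,80,bs)|mask(c,172,180,150,80,bs),100,200,"red")
    rect(W,mask(c,45,75,100,40,bd),22,40,"nest rim")
    rect(W,allm(bd),6,15,"dock plate")
    rect(W,mask(c,0,180,0,190,bw)&~mask(c,0,180,60,0,bw),60,200,"white")
    rect(W,mask(c,8,28,150,120,bw),0,200,"orange")
    rect(W,allm(bw),2,12,"well base")
E
python3 m1.py; python3 - <<'E'
import cv2
a=cv2.imread('pics/top0.png');s=cv2.imread('pics/scene0.png')
import numpy as np
k=lambda i,x,y,w,h:cv2.resize(i[y:y+h,x:x+w],(400,300),interpolation=cv2.INTER_CUBIC)
cv2.imwrite('pics/crops1.png',np.vstack([np.hstack([k(a,225,98,120,90+10),k(a,370,185,80,60)]),np.hstack([k(s,190,212,112,84),k(s,180,137,80,60)])]))
E
```

```text
top table z -0.14950294196192154
stand rim blue 160 [ 508.3 -302.1] [67.6 36.5] 83.3 z [67.2 76.4 80.8]
stand foot 1363 [ 513.1 -321.2] [187.8 143.7] 89.5 z [1.2 3.3 8.7]
red 66 [ 506.5 -302.8] [50.2 21.2] 83.3 z [124.  148.6 172.1]
nest rim 171 [522.  268.3] [50.1 42.5] 7.8 z [23.7 29.2 33.6]
dock plate 1258 [519.7 270.5] [139.4 154.2] 1.8 z [ 6.6 10.1 14. ]
white 2
orange 32 [630.1  31.2] [10.7 16.9] 10.1 z [75.2 81.4 86.8]
well base 1181 [707.6  40.4] [200.8 286.8] 89.4 z [ 2.2  4.7 11.4]
scene table z -0.8779719817665348
stand rim blue 112 [ 510.1 -300.7] [75.4 38.1] 83.4 z [66.5 74.7 79.5]
stand foot 990 [ 444.  -404.2] [400.2 188.9] 50.6 z [1.2 2.8 7.8]
red 66 [ 510.1 -300.4] [57.3 22.7] 82.1 z [122.8 141.1 170.8]
nest rim 163 [523.3 270.5] [54.5 42.9] 5.2 z [23.  28.3 32.3]
dock plate 904 [508.8 281.1] [142.4 178.3] 66.6 z [ 6.6  9.9 13.6]
white 9 [633.   37.9] [80.1 70.7] 90.0 z [ 83.6 131.2 151.1]
orange 0
well base 1003 [650.4 -26.1] [388.6 267.9] 47.6 z [ 2.1  3.8 11.3]
```

View pics/crops1.png

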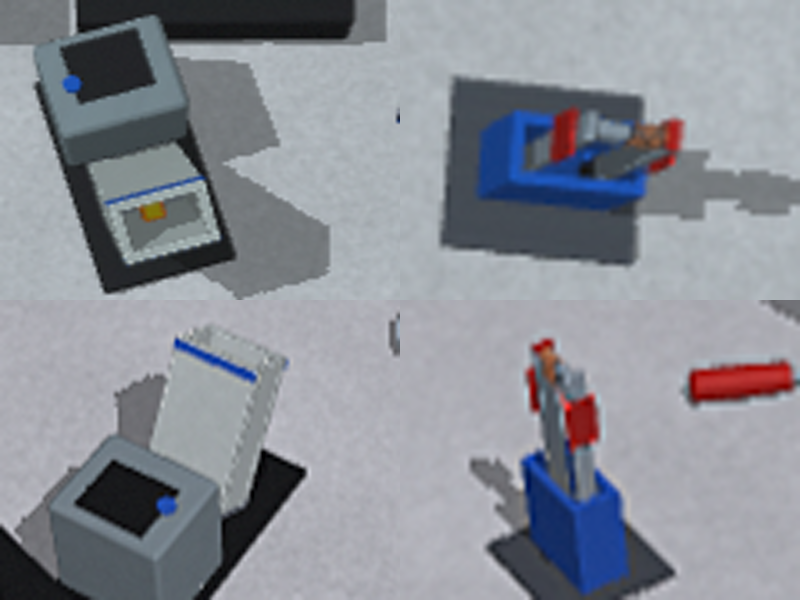

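The crops show the pocket mouth facing the robot, with the yellow filter top at about (270,168) in the top picture. The stand and nest sizes match the given ones. Next I'll fit the well mouth.

```bash
cat >m2.py <<'E'
from h import *
from scipy.spatial.transform import Rotation as Ro
T=dict(np.load("top.npz"));S=dict(np.load("scene.npz"))
def run(n,c,b):
    W=cloud(c);m=mask(c,0,180,0,0,b)
    bl=mask(c,105,130,150,60,b); p=W[bl];p=p[p[:,2]>90]
    if len(p)>5:
        d=np.linalg.svd(p-p.mean(0))[2][0]; d*=np.sign(d[1]); print(n,"blue line",len(p),p.mean(0).round(1),"dir",d.round(2),"yaw",np.degrees(np.arctan2(-d[0],d[1])).round(1))
    return W,m
Wt,mt=run("top",T,(240,135,300,195));Ws,ms=run("scene",S,(225,215,280,300))
# base (black) yaw in the top view
v=hsv(T)[...,2]; bm=np.zeros(v.shape,np.uint8); bm[95:200,230:300]=(v[95:200,230:300]<50)*255
b=Wt[(bm>0)]; b=b[(b[:,2]>2)&(b[:,2]<25)]; r=cv2.minAreaRect(b[:,:2].astype(np.float32)); print("base",r,np.median(b[:,2]))
for yaw in(14,16,18):
    R=Ro.from_euler("z",yaw,degrees=True).as_matrix()@Ro.from_euler("y",-30,degrees=True).as_matrix()
    for n,W,m in(("top",Wt,mt),("scene",Ws,ms)):
        p=W[m];p=p[(p[:,2]>75)&(p[:,0]<680)]; q=p@R
        zt=np.percentile(q[:,2],95); k=q[q[:,2]>zt-5]; 
        c=(k.min(0)+k.max(0))/2; c[2]=zt
        print(yaw,n,len(k),"ext",np.ptp(k,0).round(1),"z pct",np.percentile(q[:,2],[70,80,90,95,99]).round(1),"mouth",(R@c).round(1))
E
python3 m2.py
```

```text
top blue line 25 [632.7  27.6 153.1] dir [-0.28  0.96  0.02] yaw 16.4
scene blue line 71 [665.9  52.1 139.9] dir [ 0.81  0.5  -0.3 ] yaw -58.5
base ((698.2061767578125, 13.561004638671875), (207.9972686767578, 177.80577087402344), 16.353111267089844) 11.422287438501709
14 top 282 ext [57.  73.4  9.9] z pct [-176.2 -174.3 -172.8 -171.5 -169.9] mouth [607.4  22.8 145.4]
14 scene 173 ext [60.9 74.8  7.3] z pct [-189.6 -182.6 -176.8 -174.7 -173.3] mouth [611.8  25.8 144.6]
16 top 283 ext [55.  72.3 10.6] z pct [-173.6 -171.9 -170.4 -169.3 -167.5] mouth [607.5  23.  145.3]
16 scene 173 ext [61.7 73.2  7.1] z pct [-187.5 -180.5 -174.5 -172.5 -171.3] mouth [611.6  25.2 144.3]
18 top 286 ext [55.9 72.2 11.1] z pct [-170.9 -169.2 -167.7 -166.6 -164.6] mouth [607.7  23.4 145.4]
18 scene 173 ext [62.5 73.3  7.7] z pct [-185.1 -177.9 -171.7 -169.9 -168.5] mouth [611.1  25.4 143.9]
```

```bash
cat >go.py <<'E'
# usage: python3 go.py x y z yaw : TCP target (mm), yaw of tool y axis minus 90 (deg) -> shift in tool axes (m) and turn
import sys,numpy as np
from scipy.spatial.transform import Rotation as Ro
from plant import bot
o=bot.get_obs(); R=Ro.from_euler("xyz",o["tcp_rot"]).as_matrix()
print("t",round(o["time"],2),"tcp",o["tool_pos"].round(1),"x",R[:,0].round(3),"y",R[:,1].round(3),"z",R[:,2].round(3),"F",o["contact_force"].round(1),"w",round(o["grip_width"],1),"q",o["joint_positions"].round(2))
if len(sys.argv)>4:
    a=list(map(float,sys.argv[1:])); d=np.array(a[:3])-o["tool_pos"]
    y=R[:,1]; cur=np.degrees(np.arctan2(-y[0],y[1])); 
    turn=-(a[3]-cur); turn=(turn+90)%180-90   # x axis down: world yaw = -turn
    print("shift m",(R.T@d/1000).round(4),"turn",round(turn,1))
E
python3 go.py 509 -301.5 235 -6.7
```

```text
t 0.1 tcp [ 129.7 -508.4  226.1] x [-0.     0.001 -1.   ] y [ 0.247 -0.969 -0.001] z [-0.969 -0.247 -0.   ] F [-0.7 -0.   0.2] w 92.2 q [-1.47  0.34  1.52 -0.    1.28 -0.15]
shift m [-0.0087 -0.1067 -0.4186] turn 21.0
```

{"name": "step_arm", "arguments": {"targets": [[[-0.004, -0.008, -0.03, 3], [-0.009, -0.017, -0.067, 7], [-0.009, -0.027, -0.107, 12], [-0.009, -0.037, -0.147, 17], [-0.009, -0.048, -0.187, 21]]], "jaw": 0}}

```text
time: 0.52
tool_pos: [300.3, -414.5, 235.0]
tcp_rot: [-1.295, 1.569, 1.725]
contact_force: [0.4, -0.7, 0.5]
grip_width: 91.3
```

```bash
python3 go.py 509 -301.5 235 -6.7
```

```text
t 0.52 tcp [ 300.3 -414.5  235. ] x [-0.     0.002 -1.   ] y [-0.122 -0.993 -0.002] z [-0.993  0.122  0.   ] F [ 0.4 -0.7  0.5] w 91.3 q [-1.09  0.31  1.54  0.    1.29  0.6 ]
shift m [ 0.0002 -0.1375 -0.1934] turn -0.3
```

{"name": "step_arm", "arguments": {"targets": [[[0, -0.029, -0.041, 0], [0, -0.058, -0.082, 0], [0, -0.087, -0.123, 0], [0, -0.114, -0.16, 0], [0, -0.1375, -0.193, 0]]]}}

```text
time: 0.93
tool_pos: [483.5, -314.4, 234.8]
tcp_rot: [-1.059, 1.569, 1.96]
contact_force: [1.1, -2.2, 0.7]
grip_width: 92.0
```

{"name": "step_arm", "arguments": {"targets": [[[0, 0, 0, 0], [0, 0, 0, 0], [0, 0, 0, 0], [0, 0, 0, 0], [0, 0, 0, 0]]]}}

```text
time: 1.35
tool_pos: [482.4, -315.4, 234.9]
tcp_rot: [-0.908, 1.568, 2.109]
contact_force: [-0.5, -0.9, -0.7]
grip_width: 91.8
```

```bash
python3 go.py 509 -301.5 118 -6.7; cat >snap.py <<'E'
import sys,numpy as np,cv2
from plant import bot
n,f=sys.argv[1:3]; c=bot.capture(n); np.savez(f+".npz",**c); cv2.imwrite(f"pics/{f}.png",c["color"][...,::-1])
E
python3 snap.py wrist w1; cat >m3.py <<'E'
from h import *
import sys
c=dict(np.load(sys.argv[1]+".npz")); W=cloud(c); 
red=(mask(c,0,8,150,60)|mask(c,172,180,150,60)); blue=mask(c,105,130,120,40)
for n,m,a,b in(("red",red,100,180),("blue rim",blue,70,84)):
    p=W[m]; p=p[(p[:,2]>a)&(p[:,2]<b)&(np.hypot(p[:,0]-509,p[:,1]+301)<70)]
    if len(p)>9:
        r=cv2.minAreaRect(p[:,:2].astype(np.float32)); print(n,len(p),np.round(r[0],1),np.round(r[1],1),round(r[2],1),np.percentile(p[:,2],[5,50,95]).round(1))
E
python3 m3.py w1
```

```text
t 1.35 tcp [ 482.4 -315.4  234.9] x [-0.001  0.002 -1.   ] y [-0.124 -0.992 -0.002] z [-0.992  0.124  0.001] F [-0.5 -0.9 -0.7] w 91.8 q [-0.71  0.43  1.36  0.    1.35  0.98]
shift m [ 0.1169 -0.0169 -0.0249] turn -0.4
red 289 [ 507.8 -305.1] [48.3 20.3] 83.0 [132.8 172.2 174.8]
blue rim 625 [ 508.7 -303.6] [67.8 36. ] 83.2 [74.9 79.1 80.1]
```

View pics/w1.png

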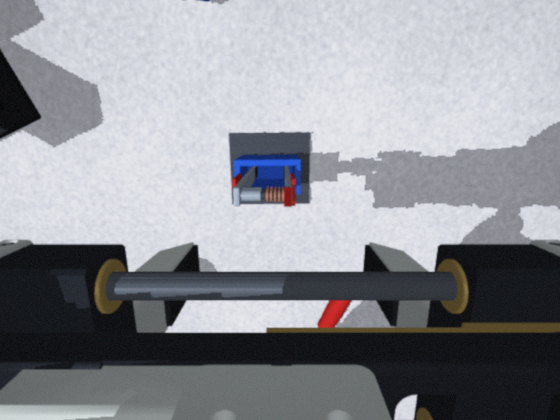

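The wrist view shows the tongs standing open in the blue stand at about (265,190). The measured centre is (508.5,-304), yaw -7.

{"name": "step_arm", "arguments": {"targets": [[[0, -0.005, -0.008, 0], [0, -0.01, -0.016, 0], [0, -0.0145, -0.0245, 0], [0.01, -0.0145, -0.0245, 0], [0.03, -0.0145, -0.0245, 0]]]}}

```text
time: 1.82
tool_pos: [510.4, -304.3, 206.2]
tcp_rot: [2.886, 1.568, -0.378]
contact_force: [-0.2, -0.1, 0.7]
grip_width: 91.9
```

```bash
python3 go.py 508.5 -304 117 -6.9
```

```text
t 1.82 tcp [ 510.4 -304.3  206.2] x [ 0.003 -0.001 -1.   ] y [-0.122 -0.992  0.001] z [-0.992  0.122 -0.003] F [-0.2 -0.1  0.7] w 91.9 q [-0.67  0.48  1.36  0.    1.3   1.03]
shift m [ 0.0892 -0.0002  0.0022] turn -0.1
```

{"name": "step_arm", "arguments": {"targets": [[[0.015, 0, 0.002, 0], [0.035, 0, 0.002, 0], [0.055, 0, 0.002, 0], [0.075, 0, 0.002, 0], [0.089, 0, 0.002, 0]]]}}

```text
time: 2.23
tool_pos: [508.0, -303.3, 114.4]
tcp_rot: [-2.182, 1.57, 0.838]
contact_force: [0.0, 0.8, -0.7]
grip_width: 91.9
```

{"name": "step_arm", "arguments": {"targets": [[[0, 0, 0, 0], [0, 0, 0, 0], [0, 0, 0, 0], [0, 0, 0, 0], [0, 0, 0, 0]]], "jaw": 0.4}}

```text
time: 2.65
tool_pos: [508.5, -303.6, 115.5]
tcp_rot: [2.949, 1.568, -0.315]
contact_force: [0.2, 0.3, 0.5]
grip_width: 63.0
```

{"name": "step_arm", "arguments": {"targets": [[[0, 0, 0, 0], [0, 0, 0, 0], [0, 0, 0, 0], [0, 0, 0, 0], [0, 0, 0, 0]]], "jaw": 0.49}}

```text
time: 3.07
tool_pos: [508.9, -303.5, 116.2]
tcp_rot: [2.999, 1.567, -0.264]
contact_force: [0.8, 2.0, 5.6]
grip_width: 47.0
```

```bash
python3 go.py 508.5 -304 117 -6.9
```

```text
t 3.07 tcp [ 508.9 -303.5  116.2] x [ 0.003 -0.001 -1.   ] y [-0.122 -0.993  0.   ] z [-0.993  0.122 -0.003] F [0.8 2.  5.6] w 47.0 q [-0.67  0.57  1.48  0.    1.09  1.02]
shift m [-0.0008  0.0005  0.0003] turn -0.1
```

{"name": "step_arm", "arguments": {"targets": [[[-0.008, 0, 0, 0], [-0.02, 0, 0, 0], [-0.035, 0, 0, 0], [-0.05, 0, 0, 0], [-0.059, 0, 0, 0]]]}}

```text
time: 3.48
tool_pos: [508.9, -303.9, 176.8]
tcp_rot: [2.802, 1.566, -0.462]
contact_force: [-0.4, -0.2, -0.7]
grip_width: 46.6
```

```bash
python3 go.py 508.5 -304 176 -6.9
```

```text
t 3.48 tcp [ 508.9 -303.9  176.8] x [ 0.004 -0.002 -1.   ] y [-0.122 -0.993  0.002] z [-0.993  0.122 -0.005] F [-0.4 -0.2 -0.7] w 46.6 q [-0.67  0.5   1.41  0.    1.22  1.02]
shift m [0.0008 0.0001 0.0004] turn -0.1
```

{"name": "step_arm", "arguments": {"targets": [[[0, 0, 0.008, 0], [0.001, 0, 0.016, 0], [0.002, 0, 0.023, 0], [0.0025, 0, 0.029, 0], [0.004, 0, 0.035, 0]]]}}

```text
time: 3.9
tool_pos: [473.1, -299.4, 172.0]
tcp_rot: [2.879, 1.567, -0.385]
contact_force: [1.6, 0.1, -0.7]
grip_width: 46.8
```

{"name": "step_arm", "arguments": {"targets": [[[0.002, 0, 0.007, 0], [0.004, 0, 0.014, 0], [0.007, 0, 0.02, 0], [0.0095, 0, 0.025, 0], [0.012, 0, 0.029, 0]]]}}

```text
time: 4.32
tool_pos: [443.6, -295.7, 159.6]
tcp_rot: [2.908, 1.567, -0.356]
contact_force: [0.2, 0.2, -1.2]
grip_width: 46.7
```

```bash
python3 go.py 508.5 -304 176 -6.9; python3 snap.py wrist w2;python3 snap.py scene s2; python3 - <<'E'
import cv2,numpy as np
s=cv2.imread('pics/s2.png')[110:230,140:300]; w=cv2.imread('pics/w2.png')
cv2.imwrite('pics/c2.png',np.hstack([cv2.resize(s,(400,300),interpolation=2),cv2.resize(w,(400,300))]))
E
```

```text
t 4.32 tcp [ 443.6 -295.7  159.6] x [ 0.003 -0.001 -1.   ] y [-0.122 -0.993  0.001] z [-0.993  0.122 -0.003] F [ 0.2  0.2 -1.2] w 46.7 q [-0.73  0.42  1.61  0.    1.12  0.96]
shift m [-0.0162  0.0003 -0.0654] turn -0.1
```

View pics/c2.png

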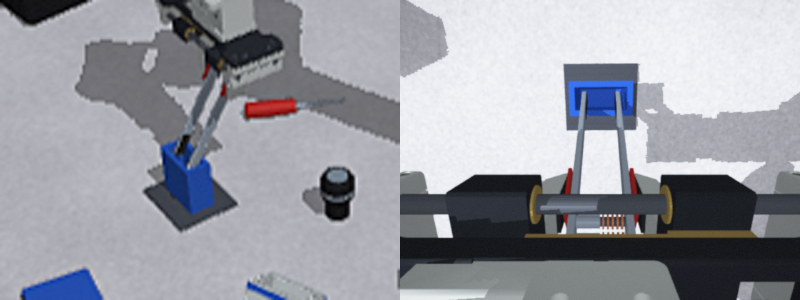

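The tongs pivoted in the pads to about 30° (scene crop: legs leaning from the stand at (180,150); wrist crop: legs running to (600,95)). Now I'll lift clear.

{"name": "step_arm", "arguments": {"targets": [[[-0.006, 0, 0, 0], [-0.016, 0, 0, 0], [-0.03, 0, 0, 0], [-0.045, 0, 0, 0], [-0.06, 0, 0, 0]]]}}

```text
time: 4.83
tool_pos: [443.6, -295.6, 221.0]
tcp_rot: [2.906, 1.568, -0.358]
contact_force: [0.6, -0.1, -1.6]
grip_width: 46.6
```

{"name": "step_arm", "arguments": {"targets": [[[-0.015, 0, 0, 0], [-0.03, 0, 0, 0], [-0.045, 0, 0, 0], [-0.06, 0, 0, 0], [-0.07, 0, 0, 0]]]}}

```text
time: 5.25
tool_pos: [443.8, -295.7, 293.6]
tcp_rot: [2.709, 1.565, -0.554]
contact_force: [0.5, -0.6, -0.4]
grip_width: 47.0
```

```bash
cat >tilt.py <<'E'
import sys
from h import *
from scipy.spatial.transform import Rotation as Ro
from plant import bot
c=bot.capture("wrist"); np.savez("wt.npz",**c); o=bot.get_obs(); R=Ro.from_euler("xyz",o["tcp_rot"]).as_matrix()
cv2.imwrite(f"pics/{sys.argv[1]}.png",c["color"][...,::-1])
W=cloud(c); q=(W.reshape(-1,3)-o["tool_pos"])@R   # tool frame
k=(abs(q[:,1])<26)&(q[:,0]>5)&(q[:,0]<125)&(abs(q[:,2])<110)&(hsv(c)[...,1].ravel()<110); p=q[k]
for lo in range(5,125,12):
    s=p[(p[:,0]>=lo)&(p[:,0]<lo+12)]
    if len(s)>3: print(lo+6,len(s),"z",np.percentile(s[:,2],[5,50,95]).round(1),"y",np.percentile(s[:,1],[5,95]).round(1))
l=np.polyfit(p[:,0],p[:,2],1); print("tilt deg",np.degrees(np.arctan(l[0])),"max x",p[:,0].max().round(1), "tip z",p[p[:,0]>p[:,0].max()-4][:,2].mean().round(1))
E
python3 tilt.py w3; python3 go.py 540 4 290 16.3
```

```text
11 416 z [-28.9 -24.5 -13.1] y [-19.9  19.5]
23 326 z [-36.2 -32.1 -21.6] y [-20.   19.5]
35 285 z [-43.8 -39.4 -27.2] y [-20.   19.4]
47 250 z [-50.7 -46.5 -34. ] y [-20.   19.4]
59 244 z [-58.  -53.6 -43.6] y [-20.   19.2]
71 198 z [-65.4 -61.3 -47.7] y [-19.8  19.4]
83 139 z [-72.7 -69.  -65.2] y [-19.6  19.6]
tilt deg -31.812227840152115 max x 88.6 tip z -70.5
t 5.3 tcp [ 444.3 -296.1  295. ] x [ 0.007 -0.005 -1.   ] y [-0.122 -0.993  0.004] z [-0.993  0.122 -0.007] F [0.  0.1 2.3] w 46.8 q [-0.73  0.31  1.38  0.    1.44  0.96]
shift m [ 0.0042 -0.3095 -0.0584] turn -23.3
```

{"name": "step_arm", "arguments": {"targets": [[[0, -0.015, -0.003, -3], [0, -0.04, -0.007, -8], [0, -0.07, -0.012, -13], [0, -0.1, -0.017, -18], [0, -0.13, -0.021, -23.3]]]}}

```text
time: 5.72
tool_pos: [481.1, -168.4, 294.4]
tcp_rot: [2.251, 1.563, -0.602]
contact_force: [-0.1, 0.8, -2.1]
grip_width: 46.9
```

```bash
python3 go.py 531 1 275 16.3
```

```text
t 5.72 tcp [ 481.1 -168.4  294.4] x [ 0.006 -0.004 -1.   ] y [ 0.284 -0.959  0.006] z [-0.959 -0.284 -0.005] F [-0.1  0.8 -2.1] w 46.9 q [-0.49  0.26  1.45 -0.    1.42  0.8 ]
shift m [ 0.019  -0.1483 -0.0959] turn 0.2
```

{"name": "step_arm", "arguments": {"targets": [[[0.002, -0.03, -0.02, 0], [0.004, -0.06, -0.039, 0], [0.008, -0.09, -0.058, 0], [0.013, -0.12, -0.078, 0], [0.019, -0.148, -0.096, 0]]]}}

```text
time: 6.13
tool_pos: [531.5, 2.8, 275.0]
tcp_rot: [2.289, 1.563, -0.564]
contact_force: [1.2, -1.1, -1.1]
grip_width: 47.0
```

{"name": "step_arm", "arguments": {"targets": [[[0, 0, 0, 0], [0, 0, 0, 0], [0, 0, 0, 0], [0, 0, 0, 0], [0, 0, 0, 0]]]}}

```text
time: 6.55
tool_pos: [531.4, 1.6, 275.2]
tcp_rot: [2.277, 1.562, -0.578]
contact_force: [0.3, 0.3, -0.8]
grip_width: 46.7
```

```bash
python3 go.py 531 1 258 16.3; python3 tilt.py w4; cat >m4.py <<'E'
from h import *
c=dict(np.load("wt.npz")); W=cloud(c)
m=mask(c,8,32,120,80); p=W[m]; p=p[(p[:,2]>40)&(p[:,2]<120)&(np.hypot(p[:,0]-636,p[:,1]-32)<60)]
print("orange",len(p),"mean",p.mean(0).round(1)); t=p[p[:,2]>p[:,2].max()-20]; print(t.mean(0).round(1),t.min(0).round(1),t.max(0).round(1))
from scipy.spatial.transform import Rotation as Ro
R=Ro.from_euler("z",16.3,degrees=True).as_matrix()@Ro.from_euler("y",-30,degrees=True).as_matrix(); M=np.array([609,24,144.])
q=(p-M)@R; print("orange in mouth frame",np.percentile(q,[2,50,98],axis=0).round(1))
a=W.reshape(-1,3); a=a[(np.hypot(a[:,0]-609,a[:,1]-24)<60)]; q=(a-M)@R
for lo in(-4,): k=q[(q[:,2]>-5)&(q[:,2]<5)&(abs(q[:,0])<35)&(abs(q[:,1])<45)]; print("mouth pts",len(k),np.percentile(k,[1,50,99],axis=0).round(1))
E
python3 m4.py
```

```text
t 6.55 tcp [531.4   1.6 275.2] x [ 0.007 -0.005 -1.   ] y [ 0.283 -0.959  0.006] z [-0.959 -0.283 -0.005] F [ 0.3  0.3 -0.8] w 46.7 q [-0.14  0.32  1.43 -0.    1.39  1.15]
shift m [0.0172 0.0003 0.0006] turn 0.1
11 391 z [-30.1 -25.9 -15. ] y [-19.5  19.9]
23 325 z [-37.5 -33.3 -22.3] y [-19.6  19.9]
35 285 z [-44.8 -40.5 -28.5] y [-19.6  19.8]
47 257 z [-52.2 -47.6 -36.7] y [-19.5  19.8]
59 234 z [-59.7 -55.3 -45.7] y [-19.4  19.8]
71 207 z [-67.3 -63.  -49.1] y [-19.5  19.8]
83 157 z [-73.2 -69.4 -57.4] y [-19.6  19.8]
119 601 z [-101.8  -98.4  -94.7] y [-23.4  23.1]
tilt deg -33.85514090400962 max x 123.1 tip z -97.7
orange 74 mean [627.   29.1  81.9]
[627.   29.1  81.9] [623.1  21.1  78.8] [631.1  37.   84.9]
orange in mouth frame [[-17.7  -7.9 -64.5]
 [-14.8  -0.2 -63.2]
 [-12.1   7.4 -61.8]]
mouth pts 2224 [[-26.1 -36.6  -4.6]
 [ 13.3  -1.    1.2]
 [ 25.7  34.5   2.9]]
```

View pics/w4.png

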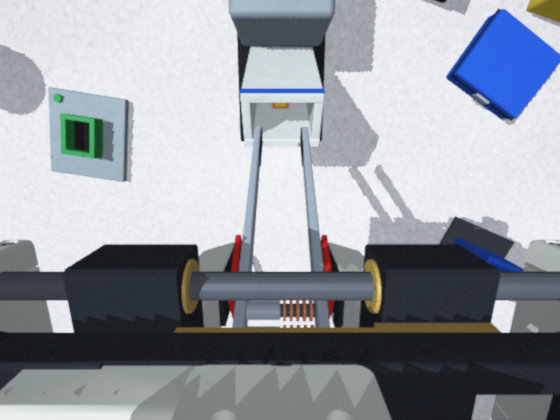

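The wrist view shows the legs just in front of the pocket mouth at (280,120), with the filter top seen between them at (280,104). The mouth frame checks to about 1 mm, and the filter rests on the front wall (local x about -5). Next, the insertion waypoints.

```bash
cat >ins.py <<'E'
import sys,numpy as np
from scipy.spatial.transform import Rotation as Ro
from plant import bot
o=bot.get_obs(); Rt=Ro.from_euler("xyz",o["tcp_rot"]).as_matrix()
R=Ro.from_euler("z",16.3,degrees=True).as_matrix()@Ro.from_euler("y",-30,degrees=True).as_matrix(); M=np.array([609,24,144.])
th=np.radians(float(sys.argv[1])); tip=np.array([-19+130*np.cos(th),.1,-130*np.sin(th)])
print("t",o["time"],"tcp",o["tool_pos"].round(1),"F",o["contact_force"].round(1),"w",round(o["grip_width"],1),"tip now local",(R.T@(o["tool_pos"]+Rt@tip-M)).round(1))
for s in sys.argv[2:]:
    l=np.array(eval(s)); print(s,((Rt.T@(M+R@l-Rt@tip-o["tool_pos"]))/1000).round(4))
E
python3 ins.py 31.3 -3,-.5,15 -3,-.5,0 -3,-.5,-40 -3,-.5,-60 -4,-.5,-92
```

```text
t 6.6 tcp [531.4   1.6 275.2] F [ 0.4 -0.7 -1. ] w 46.8 tip now local [ 8.8 -0.2 40.6]
-3,-.5,15 [ 0.0281  0.0001 -0.0024]
-3,-.5,0 [ 0.0411  0.0001 -0.0099]
-3,-.5,-40 [ 0.0758 -0.0001 -0.0297]
-3,-.5,-60 [ 0.0932 -0.0002 -0.0396]
-4,-.5,-92 [ 0.1215 -0.0003 -0.0546]
```

{"name": "step_arm", "arguments": {"targets": [[[0.008, 0, 0, 0], [0.018, 0, -0.001, 0], [0.028, 0, -0.0024, 0], [0.034, 0, -0.006, 0], [0.041, 0, -0.01, 0]]]}}

```text
time: 7.02
tool_pos: [541.3, 4.3, 233.1]
tcp_rot: [2.223, 1.563, -0.632]
contact_force: [0.0, 0.0, -1.0]
grip_width: 46.4
```

{"name": "step_arm", "arguments": {"targets": [[[0.007, 0, -0.004, 0], [0.014, 0, -0.008, 0], [0.021, 0, -0.012, 0], [0.028, 0, -0.016, 0], [0.035, 0, -0.02, 0]]]}}

```text
time: 7.43
tool_pos: [561.1, 10.0, 197.4]
tcp_rot: [2.225, 1.563, -0.629]
contact_force: [-0.6, -0.3, -1.1]
grip_width: 46.5
```

```bash
python3 ins.py 31.3  -3,-.5,-60 -4,-.5,-92
```

```text
t 7.4333 tcp [561.1  10.  197.4] F [-0.6 -0.3 -1.1] w 46.5 tip now local [ -3.5  -0.5 -42.3]
-3,-.5,-60 [ 0.0151 -0.0001 -0.0093]
-4,-.5,-92 [ 0.0434 -0.0002 -0.0243]
```

No contact so far. Going deeper, slowly.

{"name": "step_arm", "arguments": {"targets": [[[0.005, 0, -0.003, 0], [0.01, 0, -0.006, 0], [0.015, 0, -0.009, 0], [0.02, 0, -0.012, 0], [0.025, 0, -0.0145, 0]]]}}

```text
time: 7.85
tool_pos: [575.6, 14.0, 172.1]
tcp_rot: [2.246, 1.563, -0.609]
contact_force: [-0.0, 0.5, -0.9]
grip_width: 47.1
```

{"name": "step_arm", "arguments": {"targets": [[[0.004, 0, -0.002, 0], [0.008, 0, -0.004, 0], [0.012, 0, -0.006, 0], [0.015, 0, -0.008, 0], [0.018, 0, -0.01, 0]]]}}

```text
time: 8.27
tool_pos: [585.5, 16.8, 153.9]
tcp_rot: [2.25, 1.563, -0.605]
contact_force: [-0.3, 0.9, -1.8]
grip_width: 47.0
```

```bash
python3 ins.py 31.3 -4,-.5,-92; python3 tilt.py w5|tail -4; python3 snap.py scene s5;python3 - <<'E'
import cv2,numpy as np
s=cv2.imread('pics/s5.png')[160:310,190:340]; w=cv2.imread('pics/w5.png')[60:360,130:430]
cv2.imwrite('pics/c5.png',np.hstack([cv2.resize(s,(400,400),interpolation=2),cv2.resize(w,(400,400))]))
E
```

```text
t 8.2667 tcp [585.5  16.8 153.9] F [-0.3  0.9 -1.8] w 47.0 tip now local [ -3.3  -0.8 -92.6]
-4,-.5,-92 [-0.0002 -0.0003  0.0008]
83 568 z [-98.1 -94.7 -92. ] y [-23.3  23.3]
95 476 z [-104.8 -101.8  -99. ] y [-23.6  23.1]
107 320 z [-109.8 -107.7 -105.6] y [-23.2  23.5]
tilt deg -39.05083740925673 max x 110.3 tip z -109.2
```

View pics/c5.png

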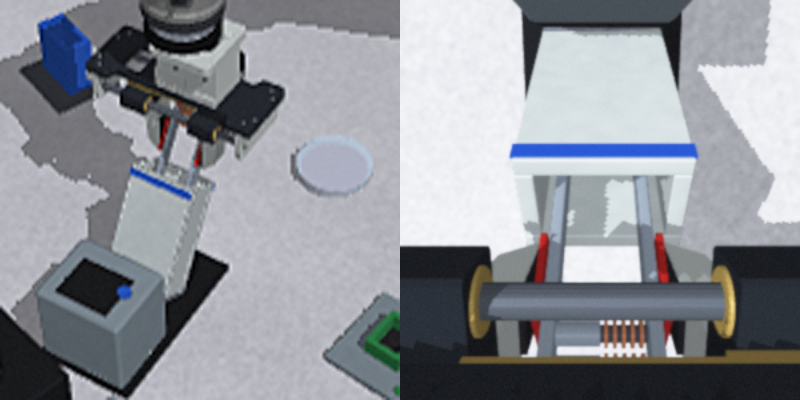

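The crops show the legs in the pocket, centred in the mouth with no contact force. Closing on the filter holder now.

{"name": "step_arm", "arguments": {"targets": [[[0, 0, 0, 0], [0, 0, 0, 0], [0, 0, 0, 0], [0, 0, 0, 0], [0, 0, 0, 0]]], "jaw": 0.6}}

```text
time: 8.78
tool_pos: [585.3, 16.8, 153.8]
tcp_rot: [2.222, 1.564, -0.633]
contact_force: [-0.5, 0.5, -0.5]
grip_width: 36.9
```

{"name": "step_arm", "arguments": {"targets": [[[0, 0, 0, 0], [0, 0, 0, 0], [0, 0, 0, 0], [0, 0, 0, 0], [0, 0, 0, 0]]], "jaw": 1}}

```text
time: 9.2
tool_pos: [585.3, 16.8, 153.9]
tcp_rot: [2.229, 1.563, -0.625]
contact_force: [0.4, -0.6, -0.9]
grip_width: 33.5
```

```bash
python3 ins.py 31.3 -4,-.5,-92 -4,-.5,-50 -4,-.5,0
```

```text
t 9.2 tcp [585.3  16.8 153.9] F [ 0.4 -0.6 -0.9] w 33.5 tip now local [ -3.5  -0.7 -92.5]
-4,-.5,-92 [-0.0002 -0.0002  0.0007]
-4,-.5,-50 [-0.0366 -0.0001  0.0215]
-4,-.5,0 [-0.08    0.0001  0.0463]
```

{"name": "step_arm", "arguments": {"targets": [[[-0.0035, 0, 0.002, 0], [-0.0087, 0, 0.005, 0], [-0.014, 0, 0.008, 0], [-0.021, 0, 0.012, 0], [-0.028, 0, 0.016, 0]]]}}

```text
time: 9.62
tool_pos: [569.3, 12.3, 182.7]
tcp_rot: [2.221, 1.563, -0.634]
contact_force: [0.1, -0.2, -2.3]
grip_width: 33.1
```

{"name": "step_arm", "arguments": {"targets": [[[-0.0087, 0, 0.005, 0], [-0.0173, 0, 0.01, 0], [-0.026, 0, 0.015, 0], [-0.0346, 0, 0.02, 0], [-0.0433, 0, 0.025, 0]]]}}

```text
time: 10.03
tool_pos: [544.3, 5.2, 226.8]
tcp_rot: [2.186, 1.564, -0.669]
contact_force: [-0.3, -1.0, -1.5]
grip_width: 33.4
```

{"name": "step_arm", "arguments": {"targets": [[[-0.0087, 0, 0.005, 0], [-0.0173, 0, 0.01, 0], [-0.026, 0, 0.015, 0], [-0.0346, 0, 0.02, 0], [-0.0433, 0, 0.025, 0]]]}}

```text
time: 10.45
tool_pos: [519.6, -1.8, 270.9]
tcp_rot: [2.178, 1.564, -0.677]
contact_force: [1.8, 0.5, -2.8]
grip_width: 33.4
```

{"name": "step_arm", "arguments": {"targets": [[[-0.007, 0, 0.004, 0], [-0.013, 0, 0.008, 0], [-0.018, 0, 0.012, 0], [-0.022, 0, 0.015, 0], [-0.022, 0, 0.015, 0]]]}}

```text
time: 10.87
tool_pos: [504.8, -6.1, 293.7]
tcp_rot: [2.244, 1.563, -0.611]
contact_force: [0.8, 0.3, -2.0]
grip_width: 33.4
```

```bash
python3 ins.py 31.3 -4,-.5,45; python3 tilt.py w6; python3 snap.py scene s6;python3 - <<'E'
import cv2,numpy as np
s=cv2.imread('pics/s6.png')[120:290,190:360]; w=cv2.imread('pics/w6.png')[60:360,130:430]
cv2.imwrite('pics/c6.png',np.hstack([cv2.resize(s,(400,400),interpolation=2),cv2.resize(w,(400,400))]))
E
```

```text
t 10.8667 tcp [504.8  -6.1 293.7] F [ 0.8  0.3 -2. ] w 33.4 tip now local [-6.  -0.2 70.4]
-4,-.5,45 [ 0.0211  0.0002 -0.0143]
11 341 z [-30.4 -26.5 -19. ] y [-13.3  13.4]
23 292 z [-37.8 -33.8 -23.7] y [-13.2  13.3]
35 264 z [-45.1 -40.9 -30.6] y [-13.2  13.4]
47 221 z [-52.6 -48.6 -40.4] y [-13.2  13.3]
59 206 z [-60.2 -55.7 -47.4] y [-13.1  13.4]
71 169 z [-67.1 -62.9 -40.6] y [-13.2  13.5]
83 98 z [-73.8 -70.8 -67.8] y [-13.2  13.4]
95 11 z [-86.1 -82.6 -80.4] y [-9.   9.5]
107 7 z [-92.3 -90.  -87.7] y [-8.5 -8.3]
tilt deg -31.115037660640503 max x 107.8 tip z -90.9
```

View pics/c6.png

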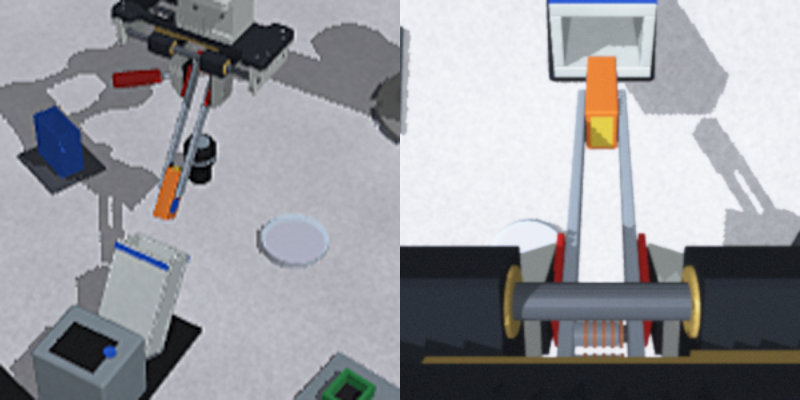

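The filter holder is out (scene crop (168,195)), held squarely between the tips, with the tongs at 31°. To stand them upright I'll roll them against the well's front rim at the height where the tips hold the filter, pivoting in the pads.

{"name": "step_arm", "arguments": {"targets": [[[0, 0, 0.008, 0], [0, 0, 0.018, 0], [0, 0, 0.026, 0], [0.01, 0, 0.026, 0], [0.022, 0, 0.026, 0]]]}}

```text
time: 11.38
tool_pos: [479.6, -13.8, 271.2]
tcp_rot: [2.282, 1.562, -0.573]
contact_force: [-0.2, 0.6, -2.2]
grip_width: 32.9
```

{"name": "step_arm", "arguments": {"targets": [[[0.014, 0, 0, 0], [0.03, 0, 0, 0], [0.045, 0, 0, 0], [0.06, 0, 0, 0], [0.07, 0, 0, 0]]]}}

```text
time: 11.8
tool_pos: [478.7, -14.2, 199.9]
tcp_rot: [2.177, 1.563, -0.679]
contact_force: [-0.4, 0.8, -1.5]
grip_width: 33.8
```

```bash
cat >rim.py <<'E'
import sys,numpy as np
from scipy.spatial.transform import Rotation as Ro
from plant import bot
o=bot.get_obs(); R=Ro.from_euler("xyz",o["tcp_rot"]).as_matrix(); E=np.array([587.4,17.7,131]); b=np.array([.96,.281,0])
G=o["tool_pos"]-19*R[:,0]; h=-(G-E)@b; v=(G-E)[2]
print("t",round(o["time"],2),"tcp",o["tool_pos"].round(1),"F",o["contact_force"].round(1),"w",round(o["grip_width"],1),"h,v",h.round(1),v.round(1),"lat",((G-E)@[-.281,.96,0]).round(1),"x",R[:,0].round(3))
s=112
for th in map(float,sys.argv[1:]):
    t=np.radians(th); H=s*np.sin(t)+12*np.cos(t); V=s*np.cos(t)-12*np.sin(t); print(th,"dx",round((v-V)/1000,4),"dz",round((H-h)/1000,4))
E
python3 rim.py 31 25 20 15 10 5 0 -3
```

```text
t 11.8 tcp [478.7 -14.2 199.9] F [-0.4  0.8 -1.5] w 33.8 h,v 113.4 87.9 lat 0.0 x [ 0.006 -0.005 -1.   ]
31.0 dx -0.0019 dz -0.0454
25.0 dx -0.0085 dz -0.0552
20.0 dx -0.0132 dz -0.0638
15.0 dx -0.0171 dz -0.0728
10.0 dx -0.0203 dz -0.0821
5.0 dx -0.0226 dz -0.0917
0.0 dx -0.0241 dz -0.1014
-3.0 dx -0.0245 dz -0.1073
```

{"name": "step_arm", "arguments": {"targets": [[[0, 0, -0.012, 0], [0, 0, -0.024, 0], [-0.001, 0, -0.033, 0], [-0.002, 0, -0.04, 0], [-0.002, 0, -0.0454, 0]]]}}

```text
time: 12.22
tool_pos: [521.9, -1.5, 202.2]
tcp_rot: [1.962, 1.564, -0.893]
contact_force: [-3.3, -1.5, -2.2]
grip_width: 33.4
```

{"name": "step_arm", "arguments": {"targets": [[[-0.002, 0, -0.0035, 0], [-0.0045, 0, -0.007, 0], [-0.0065, 0, -0.01, 0], [-0.0085, 0, -0.014, 0], [-0.011, 0, -0.018, 0]]]}}

```text
time: 12.63
tool_pos: [538.9, 3.7, 213.2]
tcp_rot: [1.794, 1.565, -1.061]
contact_force: [-2.5, -0.0, -5.3]
grip_width: 33.5
```

```bash
python3 rim.py 15 10 5 0 -3; python3 tilt.py w7|tail -9
```

```text
t 12.63 tcp [538.9   3.7 213.2] F [-2.5 -0.  -5.3] w 33.5 h,v 50.5 101.2 lat 0.3 x [ 0.003 -0.005 -1.   ]
15.0 dx -0.0039 dz -0.01
10.0 dx -0.007 dz -0.0193
5.0 dx -0.0093 dz -0.0288
0.0 dx -0.0108 dz -0.0385
-3.0 dx -0.0113 dz -0.0444
35 191 z [-27.9 -25.2 -16.5] y [-13.4  13.2]
47 163 z [-32.2 -29.8 -20.6] y [-13.3  13.2]
59 1250 z [-93.8 -89.  -33.4] y [-22.8  23. ]
71 612 z [-104.  -100.6  -37.8] y [-22.9  22.5]
83 1719 z [-108.9  -55.8  -44.7] y [-23.2  23.3]
95 597 z [-66.8 -63.7 -60.7] y [-23.3  23.4]
107 518 z [-74.2 -70.8 -67.6] y [-23.4  23.5]
119 463 z [-80.4 -77.7 -74.2] y [-23.1  23.3]
tilt deg -23.594704164605865 max x 125.0 tip z -79.8
```

{"name": "step_arm", "arguments": {"targets": [[[-0.001, 0, -0.004, 0], [-0.0025, 0, -0.0085, 0], [-0.004, 0, -0.013, 0], [-0.0055, 0, -0.0175, 0], [-0.0065, 0, -0.022, 0]]]}}

```text
time: 13.1
tool_pos: [561.4, 10.3, 220.7]
tcp_rot: [2.065, 1.564, -0.79]
contact_force: [-4.9, -1.6, -0.5]
grip_width: 32.9
```

{"name": "step_arm", "arguments": {"targets": [[[-0.001, 0, -0.004, 0], [-0.002, 0, -0.008, 0], [-0.0025, 0, -0.012, 0], [-0.003, 0, -0.0155, 0], [-0.003, 0, -0.0185, 0]]]}}

```text
time: 13.52
tool_pos: [579.5, 15.7, 223.8]
tcp_rot: [2.066, 1.564, -0.79]
contact_force: [-3.8, -0.5, -0.6]
grip_width: 33.7
```

```bash
python3 rim.py 5 0 -3; python3 tilt.py w8|head -6
```

```text
t 13.52 tcp [579.5  15.7 223.8] F [-3.8 -0.5 -0.6] w 33.7 h,v 8.2 111.8 lat 0.4 x [ 0.005 -0.005 -1.   ]
5.0 dx 0.0013 dz 0.0135
0.0 dx -0.0002 dz 0.0038
-3.0 dx -0.0007 dz -0.0021
11 170 z [-2.1 -1.6  8.6] y [-13.   13.2]
23 136 z [-2.3 -1.7  8.9] y [-13.   13.2]
35 109 z [-2.3 -1.9  7.1] y [-13.1  13.1]
47 100 z [-2.4 -1.9  9. ] y [-13.2  13.1]
59 80 z [-2.4 -2.   6.2] y [-13.2  13.3]
71 890 z [-52.1 -48.4  -2.1] y [-23.   23.2]
```

Upright to within 1°. Backing off the rim to check how the filter sits.

{"name": "step_arm", "arguments": {"targets": [[[0, 0, 0.005, 0], [0, 0, 0.015, 0], [0, 0, 0.03, 0], [0, 0, 0.045, 0], [0, 0, 0.055, 0]]]}}

```text
time: 13.98
tool_pos: [527.1, 0.0, 224.3]
tcp_rot: [2.359, 1.561, -0.496]
contact_force: [0.1, 0.4, -2.5]
grip_width: 33.0
```

{"name": "step_arm", "arguments": {"targets": [[[0, 0, 0, 0], [0, 0, 0, 0], [0, 0, 0, 0], [0, 0, 0, 0], [0, 0, 0, 0]]]}}

```text
time: 14.4
tool_pos: [527.7, 0.2, 224.2]
tcp_rot: [2.394, 1.561, -0.461]
contact_force: [0.4, -0.1, -2.6]
grip_width: 33.1
```

```bash
python3 go.py 522.5 269.5 224 6.5; python3 tilt.py w9|head -6;python3 snap.py scene s9; cat >filt.py <<'E'
import sys
from h import *
from scipy.spatial.transform import Rotation as Ro
from plant import bot
o=bot.get_obs(); R=Ro.from_euler("xyz",o["tcp_rot"]).as_matrix()
for f in sys.argv[1:]:
    c=dict(np.load(f+".npz")); W=cloud(c); m=mask(c,4,32,120,60)
    q=(W-o["tool_pos"])@R; k=m&(abs(q[...,1])<30)&(abs(q[...,2])<50)&(q[...,0]>50)&(q[...,0]<190); p=q[k]
    print(f,len(p),"tool-frame pct",np.percentile(p,[2,50,98],axis=0).round(1).tolist())
    for lo in range(80,160,16):
        s=p[(p[:,0]>lo)&(p[:,0]<=lo+16)]
        if len(s)>3: print(lo+8,len(s),"y",np.percentile(s[:,1],[3,97]).round(1),"z",np.percentile(s[:,2],[3,97]).round(1))
E
python3 filt.py wt s9;python3 - <<'E'
import cv2,numpy as np
s=cv2.imread('pics/s9.png')[130:280,200:350]; w=cv2.imread('pics/w9.png')[60:360,130:430]
cv2.imwrite('pics/c9.png',np.hstack([cv2.resize(s,(400,400),interpolation=2),cv2.resize(w,(400,400))]))
E
```

```text
t 14.4 tcp [5.277e+02 2.000e-01 2.242e+02] x [ 0.009 -0.005 -1.   ] y [ 0.282 -0.959  0.007] z [-0.959 -0.283 -0.008] F [ 0.4 -0.1 -2.6] w 33.1 q [-0.14  0.34  1.53 -0.    1.26  1.14]
shift m [-0.0011 -0.2598 -0.0711] turn 9.9
11 163 z [-2.7 -2.2  8.3] y [-13.   13.2]
23 136 z [-2.7 -2.3  8.4] y [-13.   13.1]
35 116 z [-2.9 -2.4  6.1] y [-13.2  13.2]
47 97 z [-3.  -2.5  8.4] y [-12.9  13.2]
59 77 z [-3.1 -2.7  2.2] y [-13.2  13.2]
71 1051 z [-106.2 -102.1   -2.8] y [-23.1  23.1]
wt 907 tool-frame pct [[79.2, -7.7, -8.2], [81.6, 0.6, -0.6], [132.7, 8.7, 17.6]]
88 635 y [-7.7  8.1] z [-6.6 17.5]
104 95 y [-7.2  8.6] z [-7.4 -6.5]
120 78 y [-7.  8.] z [-8.2 -7.2]
136 39 y [-7.   8.2] z [-8.4 -7.8]
s9 111 tool-frame pct [[79.4, -11.2, -12.1], [103.7, -1.5, -7.7], [137.5, 7.8, 8.8]]
88 40 y [-9.9  7.6] z [-10.7  10.4]
104 26 y [-10.8   7.3] z [-11.9  -5.7]
120 24 y [-10.3   6.8] z [-12.3  -5.7]
136 17 y [-11.7   6.9] z [-11.4   4.9]
```

View pics/c9.png

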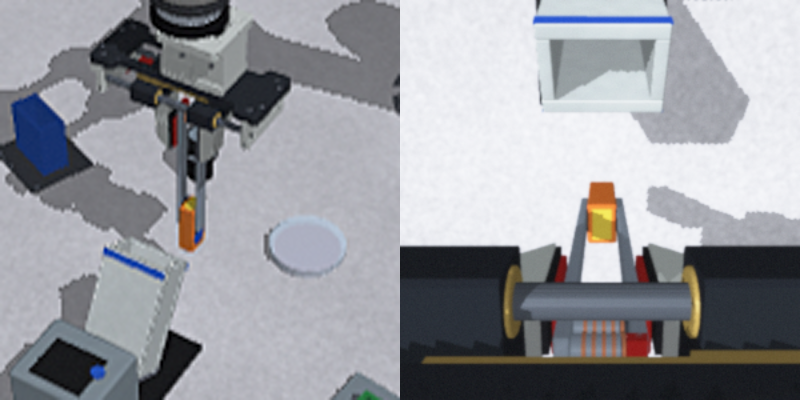

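The crops show the filter upright between the tips (about 2° off vertical), clear of the well. In the tool frame its bottom is at x=139.5 and its centre at z=+5. Moving over the dock.

{"name": "step_arm", "arguments": {"targets": [[[0, -0.012, -0.003, 1], [0, -0.035, -0.01, 3], [0, -0.065, -0.018, 6], [0, -0.095, -0.027, 8], [0, -0.125, -0.036, 10]]]}}

```text
time: 14.92
tool_pos: [526.7, 131.5, 223.4]
tcp_rot: [2.556, 1.561, -0.476]
contact_force: [1.6, -1.0, -2.5]
grip_width: 33.3
```

```bash
python3 go.py 527 271 200 6.5
```

```text
t 14.92 tcp [526.7 131.5 223.4] x [ 0.009 -0.005 -1.   ] y [ 0.109 -0.994  0.005] z [-0.994 -0.109 -0.008] F [ 1.6 -1.  -2.5] w 33.3 q [ 0.11  0.37  1.49 -0.01  1.27  1.57]
shift m [ 0.0227 -0.1387 -0.0153] turn -0.2
```

{"name": "step_arm", "arguments": {"targets": [[[0, -0.03, -0.003, 0], [0, -0.06, -0.006, 0], [0.003, -0.09, -0.01, 0], [0.01, -0.118, -0.013, 0], [0.016, -0.139, -0.015, 0]]]}}

```text
time: 15.33
tool_pos: [526.5, 273.9, 206.3]
tcp_rot: [2.643, 1.561, -0.388]
contact_force: [0.1, -0.9, -2.8]
grip_width: 33.7
```

{"name": "step_arm", "arguments": {"targets": [[[0, 0, 0, 0], [0, 0, 0, 0], [0, 0, 0, 0], [0, 0, 0, 0], [0, 0, 0, 0]]]}}

```text
time: 15.75
tool_pos: [526.9, 272.8, 206.8]
tcp_rot: [2.669, 1.56, -0.364]
contact_force: [0.7, -0.2, -2.4]
grip_width: 33.3
```

```bash
python3 go.py 527 271 180 6.5; python3 snap.py wrist wt; python3 snap.py scene s10; python3 snap.py top t10; python3 filt.py wt; python3 - <<'E'
from h import *
for f in("wt","s10","t10"):
    c=dict(np.load(f+".npz")); W=cloud(c); m=mask(c,45,80,90,30); p=W[m]; p=p[(p[:,2]>24)&(p[:,2]<36)&(np.hypot(p[:,0]-522,p[:,1]-270)<50)]
    if len(p)>9: r=cv2.minAreaRect(p[:,:2].astype(np.float32)); print(f,len(p),np.round(r[0],1),np.round(r[1],1),round(r[2],1))
E
```

```text
t 15.75 tcp [526.9 272.8 206.8] x [ 0.01  -0.004 -1.   ] y [ 0.109 -0.994  0.005] z [-0.994 -0.109 -0.009] F [ 0.7 -0.2 -2.4] w 33.3 q [ 0.35  0.48  1.37 -0.01  1.29  1.82]
shift m [0.0268 0.0017 0.0004] turn -0.2
wt 922 tool-frame pct [[79.4, -7.5, -8.0], [81.8, 0.9, -1.0], [133.2, 9.0, 18.0]]
88 652 y [-7.4  8.4] z [-6.5 17.8]
104 93 y [-7.9  8.9] z [-7.3 -6.2]
120 87 y [-7.6  8.7] z [-8.  -6.4]
136 44 y [-7.9  8.7] z [-8.3 -7.6]
wt 523 [522.4 268.1] [49.4 41.2] 8.0
s10 120 [523.1 270.5] [52.5 43.6] 8.7
t10 65 [517.  260.5] [37.8 27.9] 8.0
```

{"name": "step_arm", "arguments": {"targets": [[[0.006, 0.002, 0.001, -1.2], [0.014, 0.002, 0.001, -1.2], [0.024, 0.002, 0.001, -1.2], [0.034, 0.002, 0.001, -1.2], [0.043, 0.002, 0.001, -1.2]]]}}

```text
time: 16.32
tool_pos: [526.0, 270.7, 161.9]
tcp_rot: [2.542, 1.562, -0.469]
contact_force: [0.4, 0.3, -1.8]
grip_width: 33.5
```

{"name": "step_arm", "arguments": {"targets": [[[0.001, 0, 0, 0], [0.002, 0, 0, 0], [0.003, 0, 0, 0], [0.004, 0, 0, 0], [0.005, 0, 0, 0]]]}}

```text
time: 16.73
tool_pos: [526.3, 270.8, 157.4]
tcp_rot: [2.624, 1.561, -0.387]
contact_force: [-0.1, -0.1, -3.0]
grip_width: 33.7
```

```bash
python3 go.py 526 271 152 7.5; python3 snap.py wrist wt; python3 filt.py wt; python3 snap.py scene s11; python3 - <<'E'
import cv2,numpy as np
s=cv2.imread('pics/s11.png')[190:320,270:400]; w=cv2.cvtColor(np.load('wt.npz')["color"],4)[60:360,130:430]
cv2.imwrite('pics/c11.png',np.hstack([cv2.resize(s,(400,400),interpolation=2),cv2.resize(w,(400,400))]))
E
```

```text
t 16.73 tcp [526.3 270.8 157.4] x [ 0.009 -0.004 -1.   ] y [ 0.13  -0.992  0.005] z [-0.991 -0.13  -0.009] F [-0.1 -0.1 -3. ] w 33.7 q [ 0.35  0.52  1.44 -0.01  1.17  1.79]
shift m [ 0.0054 -0.0003  0.0004] turn -0.0
wt 958 tool-frame pct [[79.1, -8.3, -8.1], [81.6, 0.4, -1.3], [143.9, 8.8, 17.6]]
88 639 y [-7.9  7.9] z [-6.6 17.6]
104 99 y [-8.3  8.5] z [-7.4 -6.4]
120 83 y [-8.  8.] z [-8.1 -6.5]
136 61 y [-8.3 10.6] z [-8.5  0.8]
152 17 y [-9.2 10.7] z [-7.6  3.9]
```

View pics/c11.png

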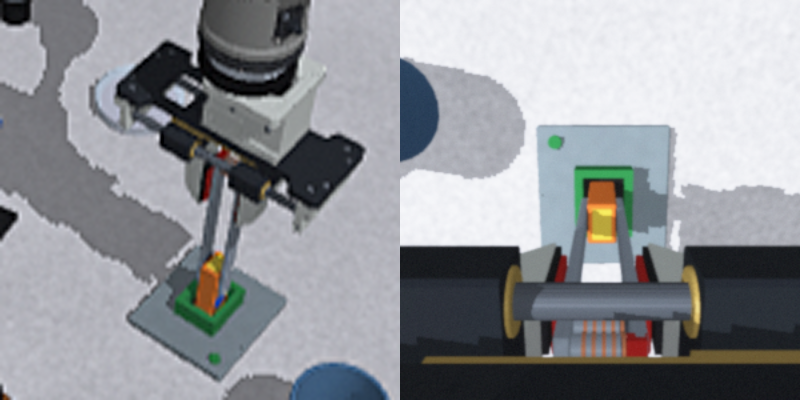

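The filter is inside the nest walls and centred (wrist crop (600,200)). Lowering gently until I feel contact.

{"name": "step_arm", "arguments": {"targets": [[[0.001, 0, 0, 0], [0.002, 0, 0, 0], [0.003, 0, 0, 0], [0.004, 0, 0, 0], [0.005, 0, 0, 0]]]}}

```text
time: 17.25
tool_pos: [527.2, 271.0, 154.1]
tcp_rot: [2.781, 1.558, -0.23]
contact_force: [-0.6, -1.0, 10.3]
grip_width: 33.2
```

{"name": "step_arm", "arguments": {"targets": [[[0.0004, 0, 0, 0], [0.0008, 0, 0, 0], [0.0012, 0, 0, 0], [0.0016, 0, 0, 0], [0.002, 0, 0, 0]]]}}

```text
time: 17.67
tool_pos: [528.3, 271.2, 154.0]
tcp_rot: [2.889, 1.555, -0.122]
contact_force: [-0.9, -0.7, 10.8]
grip_width: 33.8
```

{"name": "step_arm", "arguments": {"targets": [[[-0.0003, 0, 0, 0], [-0.0006, 0, 0, 0], [-0.0009, 0, 0, 0], [-0.0012, 0, 0, 0], [-0.0012, 0, 0, 0]]]}}

```text
time: 18.08
tool_pos: [528.0, 271.2, 154.7]
tcp_rot: [2.862, 1.556, -0.149]
contact_force: [0.2, 0.0, -2.9]
grip_width: 33.4
```

```bash
python3 go.py 526 271 152 7.5; python3 snap.py wrist wt; python3 filt.py wt
```

```text
t 18.08 tcp [528.  271.2 154.7] x [ 0.015 -0.002 -1.   ] y [ 0.13  -0.991  0.004] z [-0.991 -0.13  -0.014] F [ 0.2  0.  -2.9] w 33.4 q [ 0.35  0.52  1.44 -0.01  1.16  1.79]
shift m [ 0.0026 -0.0001  0.002 ] turn -0.0
wt 945 tool-frame pct [[78.9, -8.3, -6.8], [81.3, 0.5, -0.7], [141.7, 8.9, 17.8]]
88 592 y [-7.8  8.1] z [-6.4 17.9]
104 92 y [-8.1  8.6] z [-6.7 -5.9]
120 72 y [-8.   8.1] z [-6.8 -5.7]
136 77 y [-8.4 10.7] z [-6.9  2.3]
```

{"name": "step_arm", "arguments": {"targets": [[[0.0002, 0, 0, 0], [0.0004, 0, 0, 0], [0.0006, 0, 0, 0], [0.0007, 0, 0, 0], [0.0007, 0, 0, 0]]]}}

```text
time: 18.55
tool_pos: [528.1, 271.2, 154.1]
tcp_rot: [2.866, 1.556, -0.145]
contact_force: [0.1, -0.0, -1.0]
grip_width: 33.6
```

{"name": "step_arm", "arguments": {"targets": [[[0, 0, 0, 0], [0, 0, 0, 0], [0, 0, 0, 0], [0, 0, 0, 0], [0, 0, 0, 0]]], "jaw": 0.62}}

```text
time: 18.97
tool_pos: [528.1, 271.2, 154.1]
tcp_rot: [2.865, 1.556, -0.146]
contact_force: [0.4, 0.8, -1.4]
grip_width: 34.9
```

{"name": "step_arm", "arguments": {"targets": [[[0, 0, 0, 0], [0, 0, 0, 0], [0, 0, 0, 0], [0, 0, 0, 0], [0, 0, 0, 0]]], "jaw": 0.5}}

```text
time: 19.38
tool_pos: [528.0, 271.2, 154.1]
tcp_rot: [2.866, 1.556, -0.146]
contact_force: [1.1, -1.3, -1.0]
grip_width: 46.0
```

```bash
python3 go.py 528 271 240 7.5; python3 snap.py wrist wt; python3 filt.py wt; python3 tilt.py w12|head -6
```

```text
t 19.38 tcp [528.  271.2 154.1] x [ 0.015 -0.002 -1.   ] y [ 0.13  -0.991  0.004] z [-0.991 -0.13  -0.014] F [ 1.1 -1.3 -1. ] w 46.0 q [ 0.35  0.52  1.44 -0.01  1.16  1.79]
shift m [-0.0859  0.0005 -0.0012] turn -0.0
wt 955 tool-frame pct [[79.4, -8.5, -7.5], [81.4, 0.5, -0.0], [140.8, 11.7, 17.9]]
88 630 y [-7.9  8.7] z [-7.5 16.7]
104 80 y [-8.   8.5] z [-7.4 -6.7]
120 75 y [-7.9 11.2] z [-7.2 27.7]
136 94 y [-9.8 12.7] z [-6.9 27.1]
11 199 z [-2.6 -2.   9.1] y [-18.8  19.1]
23 154 z [-2.7 -2.2  8.1] y [-18.9  19.1]
35 129 z [-2.8 -2.3  8.8] y [-19.   19.1]
47 113 z [-2.8 -2.3  9. ] y [-18.8  19. ]
59 96 z [-2.9 -2.5  7.2] y [-19.1  19.1]
71 89 z [-3.  -2.4  7.5] y [-18.8  18.8]
```

The filter stands upright and free, with the legs clear by 5 mm each side. Lifting off.

{"name": "step_arm", "arguments": {"targets": [[[-0.005, 0, 0, 0], [-0.014, 0, 0, 0], [-0.026, 0, 0, 0], [-0.04, 0, 0, 0], [-0.055, 0, 0, 0]]]}}

```text
time: 19.9
tool_pos: [527.2, 271.3, 210.4]
tcp_rot: [2.873, 1.556, -0.138]
contact_force: [-0.4, 0.4, -0.6]
grip_width: 46.2
```

{"name": "step_arm", "arguments": {"targets": [[[-0.015, 0, 0, 0], [-0.03, 0, 0, 0], [-0.045, 0, 0, 0], [-0.055, 0, 0, 0], [-0.055, 0, 0, 0]]]}}

```text
time: 20.32
tool_pos: [527.3, 271.8, 268.6]
tcp_rot: [3.0, 1.551, -0.011]
contact_force: [0.6, 0.2, -0.4]
grip_width: 46.0
```

```bash
python3 snap.py scene s13; python3 snap.py top t13; python3 snap.py wrist w13; python3 go.py 513 -304 265 -6.9; python3 - <<'E'
from h import *
for f in("s13","t13","w13"):
    c=dict(np.load(f+".npz")); W=cloud(c); m=mask(c,4,32,120,60); p=W[m]; p=p[(np.hypot(p[:,0]-522,p[:,1]-270)<40)&(p[:,2]>10)&(p[:,2]<90)]; 
    t=p[p[:,2]>p[:,2].max()-6] if len(p) else p
    if len(p): print(f,len(p),"zmax",p[:,2].max().round(1),"top",np.median(t,0).round(1),"ext",np.ptp(t,0).round(1))
    g=mask(c,45,80,90,30)
a=cv2.imread('pics/s13.png')[190:320,270:400]; w=cv2.imread('pics/w13.png')
cv2.imwrite('pics/c13.png',np.hstack([cv2.resize(a,(400,400),interpolation=2),cv2.resize(w[:400,:400],(400,400))]))
E
```

```text
t 20.47 tcp [526.  271.3 264.7] x [ 0.014 -0.003 -1.   ] y [ 0.13  -0.991  0.004] z [-0.991 -0.13  -0.013] F [-0.1  0.1 -1.4] w 46.3 q [ 0.35  0.44  1.27 -0.01  1.42  1.79]
shift m [0.001  0.5687 0.0878] turn 14.4
s13 141 zmax 75.3 top [527.5 273.1  71.8] ext [26.8 21.6  5.7]
t13 107 zmax 78.0 top [522.7 270.3  74.2] ext [20.6 17.9  5.9]
w13 467 zmax 75.7 top [524.2 269.8  73. ] ext [26.7 19.4  4.5]
```

View pics/c13.png

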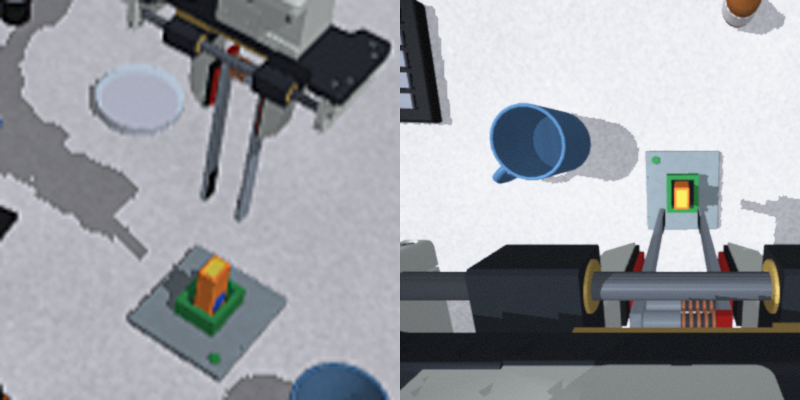

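The filter stands upright in the nest (scene crop (212,285); top height about 72–75 mm as expected), and the tongs are clear. Returning to the stand.

{"name": "step_arm", "arguments": {"targets": [[[0, 0.015, 0.002, 2], [0, 0.04, 0.006, 5], [0, 0.075, 0.011, 8], [0, 0.11, 0.017, 11], [0, 0.145, 0.022, 14.4]]]}}

```text
time: 20.88
tool_pos: [522.0, 122.6, 263.9]
tcp_rot: [3.006, 1.559, -0.26]
contact_force: [0.6, -0.7, -1.5]
grip_width: 46.1
```

```bash
python3 go.py 511 -303.7 265 -6.8
```

```text
t 20.88 tcp [522.  122.6 263.9] x [ 0.012 -0.003 -1.   ] y [-0.124 -0.992  0.002] z [-0.992  0.124 -0.012] F [ 0.6 -0.7 -1.5] w 46.1 q [ 0.09  0.33  1.44 -0.    1.36  1.79]
shift m [ 1.000e-04  4.244e-01 -4.180e-02] turn -0.3
```

{"name": "step_arm", "arguments": {"targets": [[[0, 0.036, -0.0035, 0], [0, 0.072, -0.007, 0], [0, 0.108, -0.0106, 0], [0, 0.144, -0.014, 0], [0, 0.18, -0.018, 0]]]}}

```text
time: 21.3
tool_pos: [516.3, -60.5, 263.5]
tcp_rot: [2.983, 1.56, -0.284]
contact_force: [0.6, -0.2, -0.7]
grip_width: 46.1
```

{"name": "step_arm", "arguments": {"targets": [[[0, 0.036, -0.0035, 0], [0, 0.072, -0.007, 0], [0, 0.105, -0.0106, 0], [0, 0.135, -0.013, 0], [0, 0.155, -0.015, 0]]]}}

```text
time: 21.72
tool_pos: [510.2, -219.6, 262.8]
tcp_rot: [2.91, 1.562, -0.361]
contact_force: [-0.3, 0.4, -0.9]
grip_width: 45.9
```

```bash
python3 go.py 511 -303.7 265 -6.8
```

```text
t 21.72 tcp [ 510.2 -219.6  262.8] x [ 0.008 -0.003 -1.   ] y [-0.129 -0.992  0.002] z [-0.992  0.129 -0.008] F [-0.3  0.4 -0.9] w 45.9 q [-0.55  0.37  1.38  0.    1.38  1.15]
shift m [-0.0019  0.0833 -0.0117] turn -0.6
```

{"name": "step_arm", "arguments": {"targets": [[[0, 0.022, -0.003, 0], [0, 0.045, -0.006, 0], [0, 0.065, -0.009, 0], [0, 0.078, -0.011, -0.5], [0, 0.0835, -0.0117, -0.5]]]}}

```text
time: 22.13
tool_pos: [509.7, -306.2, 261.6]
tcp_rot: [2.895, 1.565, -0.37]
contact_force: [-0.1, -0.2, -1.1]
grip_width: 45.7
```

{"name": "step_arm", "arguments": {"targets": [[[0, 0, 0, 0], [0, 0, 0, 0], [0, 0, 0, 0], [0, 0, 0, 0], [0, 0, 0, 0]]]}}

```text
time: 22.55
tool_pos: [509.9, -305.3, 261.8]
tcp_rot: [2.905, 1.565, -0.36]
contact_force: [0.4, 0.1, -1.7]
grip_width: 46.0
```

```bash
python3 tilt.py w14; cp wt.npz w14.npz; python3 m3.py w14; python3 go.py 511 -303.7 200 -6.8; python3 - <<'E'
from h import *
c=dict(np.load("w14.npz"));W=cloud(c);p=W[(hsv(c)[...,1]<110)]; p=p[np.hypot(p[:,0]-508,p[:,1]+303)<45]
for a in range(150,210,12):
    s=p[(p[:,2]>a)&(p[:,2]<a+12)]
    if len(s)>5: print(a+6,len(s),"x",np.percentile(s[:,0],[3,97]).round(1),"y",np.percentile(s[:,1],[3,97]).round(1))
E
```

```text
11 198 z [-2.7 -2.1  8.9] y [-19.   18.9]
23 154 z [-2.8 -2.2  8. ] y [-19.   19.1]
35 124 z [-2.9 -2.4  8.1] y [-18.8  18.8]
47 116 z [-2.9 -2.4  9. ] y [-19.1  19.1]
59 95 z [-3.  -2.5  8.2] y [-18.8  19.1]
71 89 z [-3.1 -2.5  8.8] y [-19.1  18.7]
83 108 z [-3.2 -2.   8.8] y [-18.7  18.8]
95 53 z [-3.4 -2.9  9.2] y [-18.9  18.8]
107 33 z [-3.5 -2.8  6. ] y [-17.7  18.5]
tilt deg -0.16448314012688436 max x 108.1 tip z -3.1
blue rim 919 [ 508.5 -303.5] [68.1 36.5] 83.2 [72.5 78.8 80.2]
t 22.6 tcp [ 509.9 -305.4  261.8] x [ 0.006 -0.002 -1.   ] y [-0.123 -0.992  0.002] z [-0.992  0.123 -0.006] F [-0.2  0.5 -0.8] w 46.1 q [-0.67  0.45  1.27  0.    1.42  1.02]
shift m [ 0.0618 -0.0019 -0.0005] turn -0.2
156 39 x [503.2 515.9] y [-325.  -288.1]
168 54 x [499.9 515.9] y [-324.8 -287.1]
180 110 x [499.9 515.6] y [-324.8 -287.1]
192 89 x [501.1 515.6] y [-324.9 -286.7]
204 97 x [500.6 515.4] y [-325.1 -286.7]
```

View pics/w14.png

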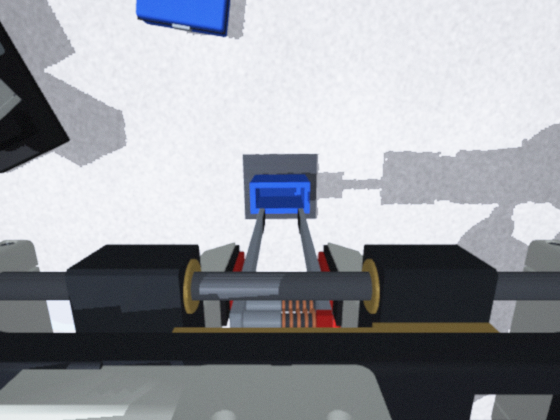

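The wrist view shows the leg tips at (265–305,215) right above the stand's mouth (280,195). A shift of 1.5 mm in x and y is needed, then straight down.

{"name": "step_arm", "arguments": {"targets": [[[0.005, -0.0018, -0.0013, 0], [0.018, -0.0018, -0.0013, 0], [0.034, -0.0018, -0.0013, 0], [0.05, -0.0018, -0.0013, 0], [0.062, -0.0018, -0.0013, 0]]]}}

```text
time: 23.02
tool_pos: [511.6, -303.1, 198.3]
tcp_rot: [2.995, 1.566, -0.27]
contact_force: [0.4, 0.3, -0.5]
grip_width: 46.0
```

```bash
python3 tilt.py w15 | tail -4; python3 go.py 511.4 -303.8 117 -6.8
```

```text
83 67 z [-4.5 -4.1  2.4] y [-17.9  19.8]
95 49 z [-4.6 -4.2  2.1] y [-17.9  19.8]
107 18 z [-4.7 -4.3 -4.1] y [-18.4  19.2]
tilt deg -1.2839187686648126 max x 106.4 tip z -4.4
t 23.07 tcp [ 510.7 -302.5  195.9] x [ 0.002  0.001 -1.   ] y [-0.122 -0.992 -0.001] z [-0.992  0.122 -0.002] F [-2.   0.7 -3.7] w 46.2 q [-0.66  0.49  1.38  0.    1.27  1.03]
shift m [ 0.0789  0.0013 -0.0007] turn -0.2
```

{"name": "step_arm", "arguments": {"targets": [[[0.006, 0.001, -0.0005, 0], [0.014, 0.001, -0.0005, 0], [0.022, 0.001, -0.0005, 0], [0.03, 0.001, -0.0005, 0], [0.037, 0.001, -0.0005, 0]]]}}

```text
time: 23.48
tool_pos: [511.1, -303.5, 158.2]
tcp_rot: [-2.436, 1.569, 0.583]
contact_force: [-0.7, 0.3, -1.1]
grip_width: 45.7
```

{"name": "step_arm", "arguments": {"targets": [[[0.006, 0, 0, 0], [0.013, 0, 0, 0], [0.02, 0, 0, 0], [0.027, 0, 0, 0], [0.033, 0, 0, 0]]]}}

```text
time: 23.9
tool_pos: [511.1, -303.4, 124.4]
tcp_rot: [-2.316, 1.569, 0.703]
contact_force: [-0.4, -0.1, -0.6]
grip_width: 45.8
```

```bash
python3 go.py 511.4 -303.8 115 -6.8
```

```text
t 23.9 tcp [ 511.1 -303.4  124.4] x [ 0.002  0.001 -1.   ] y [-0.122 -0.992 -0.001] z [-0.992  0.122 -0.001] F [-0.4 -0.1 -0.6] w 45.8 q [-0.67  0.56  1.47  0.    1.11  1.03]
shift m [ 0.0094  0.0004 -0.0003] turn -0.2
```

{"name": "step_arm", "arguments": {"targets": [[[0.0015, 0, 0, 0], [0.003, 0, 0, 0], [0.0045, 0, 0, 0], [0.006, 0, 0, 0], [0.007, 0, 0, 0]]]}}

```text
time: 24.32
tool_pos: [511.2, -303.5, 117.6]
tcp_rot: [-2.538, 1.569, 0.481]
contact_force: [0.1, 0.5, -1.2]
grip_width: 46.0
```

{"name": "step_arm", "arguments": {"targets": [[[0.0005, 0, 0, 0], [0.001, 0, 0, 0], [0.0015, 0, 0, 0], [0.002, 0, 0, 0], [0.002, 0, 0, 0]]]}}

```text
time: 24.73
tool_pos: [512.0, -303.7, 116.9]
tcp_rot: [-3.044, 1.567, -0.025]
contact_force: [-0.1, 1.7, 5.4]
grip_width: 46.1
```

Standing on the stand's floor. Releasing.

{"name": "step_arm", "arguments": {"targets": [[[-0.0004, 0, 0, 0], [-0.0004, 0, 0, 0], [-0.0004, 0, 0, 0], [-0.0004, 0, 0, 0], [-0.0004, 0, 0, 0]]], "jaw": 0.42}}

```text
time: 25.15
tool_pos: [511.9, -303.7, 117.1]
tcp_rot: [-3.035, 1.567, -0.016]
contact_force: [0.0, -0.4, 1.1]
grip_width: 53.2
```

{"name": "step_arm", "arguments": {"targets": [[[0, 0, 0, 0], [0, 0, 0, 0], [0, 0, 0, 0], [0, 0, 0, 0], [0, 0, 0, 0]]], "jaw": 0}}

```text
time: 25.57
tool_pos: [511.9, -303.7, 117.1]
tcp_rot: [-3.025, 1.567, -0.006]
contact_force: [-0.1, -0.6, -1.1]
grip_width: 82.2
```

{"name": "step_arm", "arguments": {"targets": [[[0, 0, 0, 0], [0, 0, 0, 0], [0, 0, 0, 0], [0, 0, 0, 0], [0, 0, 0, 0]]]}}

```text
time: 25.98
tool_pos: [511.9, -303.7, 117.1]
tcp_rot: [-3.022, 1.567, -0.003]
contact_force: [-0.3, 0.4, 0.0]
grip_width: 91.8
```

{"name": "step_arm", "arguments": {"targets": [[[-0.006, 0, 0, 0], [-0.018, 0, 0, 0], [-0.035, 0, 0, 0], [-0.052, 0, 0, 0], [-0.07, 0, 0, 0]]]}}

```text
time: 26.4
tool_pos: [511.5, -303.6, 188.1]
tcp_rot: [-2.969, 1.567, 0.05]
contact_force: [0.7, 0.8, -0.5]
grip_width: 91.9
```

{"name": "step_arm", "arguments": {"targets": [[[-0.015, 0, 0, 0], [-0.03, 0, 0.01, 0], [-0.045, 0, 0.03, 0], [-0.055, 0, 0.06, 0], [-0.06, 0, 0.09, 0]]]}}

```text
time: 26.82
tool_pos: [421.7, -292.7, 249.5]
tcp_rot: [2.955, 1.565, -0.308]
contact_force: [0.1, -0.3, 0.7]
grip_width: 91.9
```

{"name": "step_arm", "arguments": {"targets": [[[0, 0, 0, 0], [0, 0, 0, 0], [0, 0, 0, 0], [0, 0, 0, 0], [0, 0, 0, 0]]]}}

```text
time: 27.23
tool_pos: [422.4, -292.7, 249.0]
tcp_rot: [3.025, 1.565, -0.238]
contact_force: [0.6, -0.6, -0.7]
grip_width: 91.9
```

```bash
python3 snap.py wrist wf; python3 snap.py scene sf; python3 snap.py top tf; python3 m3.py wf; python3 m3.py sf; python3 - <<'E'
from h import *
a=cv2.imread('pics/sf.png')[120:400,150:430]; w=cv2.imread('pics/wf.png')[50:330,150:430]
cv2.imwrite('pics/cf.png',np.hstack([cv2.resize(a,(400,400),interpolation=2),cv2.resize(w,(400,400),interpolation=2)]))
c0=dict(np.load("scene.npz"));c1=dict(np.load("sf.npz")); c=c1; W=cloud(c); m=mask(c,4,32,120,60); p=W[m]; p=p[(np.hypot(p[:,0]-522,p[:,1]-270)<40)&(p[:,2]>10)&(p[:,2]<90)]; print("filter",len(p),np.median(p,0).round(1),p[:,2].max().round(1))
for n,r in dict(slide=(145,215,190,255),eyep=(262,170,288,200),dish=(295,205,335,238),driver=(232,145,282,162),mug=(355,300,412,360),bottle=(255,310,278,340)).items():
    x0,y0,x1,y1=r; print(n,np.abs(c0["color"][y0:y1,x0:x1].astype(int)-c1["color"][y0:y1,x0:x1]).mean().round(1), end=" ")
E
python3 go.py
```

```text
red 301 [ 508.4 -303.9] [49.  21.5] 83.0 [143.  173.3 174.9]
blue rim 725 [ 508.5 -303.6] [68.  35.6] 83.0 [77.8 79.1 80.3]
red 69 [ 511.8 -298.6] [56.9 20. ] 85.2 [124.5 142.4 171.3]
blue rim 88 [ 510.8 -301. ] [74.7 37.5] 84.0 [70.4 75.5 79.4]
filter 140 [534.9 274.8  62.8] 76.5
slide 2.2 eyep 2.3 dish 2.6 driver 7.6 mug 2.1 bottle 2.1 t 27.38 tcp [ 422.1 -292.6  249. ] x [ 0.005 -0.001 -1.   ] y [-0.121 -0.993  0.001] z [-0.993  0.121 -0.005] F [-0.4  0.2 -0.5] w 92.0 q [-0.76  0.3   1.52  0.    1.32  0.93]
```

```bash
python3 - <<'E'
from h import *
for f in("scene","sf"):
    c=dict(np.load(f+".npz")); m=mask(c,0,8,150,60,(225,140,290,168))|mask(c,172,180,150,60,(225,140,290,168)); print(f,m.sum(),np.argwhere(m).mean(0).round(1))
from plant import bot
print(bot.close_job())
E
```

```text
scene 117 [152.9 247.4]
sf 117 [152.9 247.4]
the job is handed in; nothing more can be done
None
```

The filter holder now stands upright in the green nest, the tongs are back in their stand, and the job was handed in at about 27.4 s.

- **Tilting:** the tool could only point down. I pivoted the tongs in the gripper pads to about 31° by rocking them in the stand's mouth, which let them follow the slanted well.
- **Grip and draw:** I closed the tongs on the filter holder (opening 33.5 mm) and drew it out along the pocket's axis. I then pressed it against the well's front rim with about 5 N to bring the tongs upright again. The tongs slid about 4 mm in the pads while doing this.
- **Setting down:** the filter holder touched down at about 13 N. I eased off before opening the tongs.
- **Putting back:** I lowered the tongs into the stand until the tips touched the floor, let go and backed the arm away.

**Last checks:**
- **Filter holder:** its top is at about 75 mm (72 mm expected), and it was upright and centred in the nest when I last viewed it.
- **Tongs:** centred in the stand to about 0.5 mm and sprung open (plates 49 mm over their outer faces, 50 mm nominal). Their top is at about 174 mm.
- **Other things:** none showed any movement. The screwdriver's picture region changed more than the others, but its handle is on exactly the same pixels, so that looks like shadow.
- **Gripper:** open at 92 mm and in free air, with contact force near zero.
- **Disagreement:** the scene camera reads 3–12 mm different from the wrist camera on position. I relied on the wrist readings.
- **Not checked:** the viewer's limit of 12 pictures was reached, so I checked the final pictures by measurement and not by eye.

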